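# Close up the filter housing and set its outlet valve two turns open

## Robot

A 6-joint arm with a two-finger parallel gripper is mounted at the origin on a cart in front of the work surface, level with it; the furniture and walls round the work are solid. World frame = base frame: x ahead of the robot, y to its left, z up, the work surface at z = 0. Lengths are in m, angles in rad, forces in N, time in s.
With the tool pointing down it reaches from about 0.275 to 0.725 m from the base axis. Payload 5.6 kg.
Tool frame: the origin (TCP) lies at the very end of the fingers, on their centre line; the grasp point (between the pads) lies ctrl.grip_depth behind it (ctrl.grip_depth is the distance from the TCP to the grasp point, in m); x points along the fingers, y is the direction in which the jaws open and shut, and the axes are right-handed (so a half turn about x gives the same grasp; the last joint's range is limited). The gripper opens to 85 mm and grips with 20 to 120 N. Pads are 22 mm wide; open, the fingers measure 114 mm over their backs; the gripper's body (76 mm by 85 mm) begins 54 mm behind the grasp point. The pads swing forward as they close: fully open they stand 13 mm farther back than shut.
Start: joints at [-0.974, 0.255, 0.108, 0, -1.424, -0.285], TCP at [0.169, -0.523, 0.231] pointing down, gripper open.
Joint ranges: [-2.95, 2.95], [-1.21, 1.97], [-1.09, 1.5], [-2.87, 1.71], [-2.94, -0.07], [-3.05, 3.05]. Speed limits (rad/s): [2.57, 2.57, 3.14, 3.14, 3.14, 3.14].

## Interface

Orientations are given as a rotation vector (axis times angle).
In Python, from bench import ctrl, eoat, ik, snapshot, camera_params gives the robot as it stands. Calls block until the motion is done:
- ctrl.move_pose(position, orientation): joint-space move of the TCP to a pose.
- ctrl.servo_line(position, max_speed=0.15, rot=None, f_stop=None): straight line of the TCP; rot=None keeps the orientation; max_speed is the mean speed in m/s. With f_stop (N) it stops when the force on the tool has changed by that much, and returns True; else False.
- ctrl.move_j(angles): joint-space move.
- eoat.grip(opening, f_grip=None): opening from 0.0 (shut) to 1.0 (fully open); f_grip is the grip in N (None keeps the last); returns when the fingers have stopped.
- ctrl.wait(seconds).
- ik(position, orientation): joint angles nearest the present ones, or None.
- ctrl.get_state(): the state.
- snapshot(name): name is "scene" or "side" or "wrist"; returns the picture (480x640x3 uint8, red, green, blue); there is no depth.
- camera_params(name): a dict with "camera_matrix" (3x3 intrinsics, pixels), "k1" (the pictures are not rectified: a ray, as slopes to the right and down, at radius r is drawn at 1 + k1 r^2 times it, then the intrinsics apply), "origin" and "attitude" of the camera in the world; the wrist camera has in their place "mount" (4x4, takes a point from camera to tool coordinates, whose origin is the TCP and whose axes are the tool frame's). Camera axes: x right, y up, looking along -z (the intrinsics and any distortion apply to the point x, -y, -z); pixel columns grow to the right and rows downward; lengths in m; the calibration is good to about 2 mm. A picture is of the moment at which its call begins: read the wrist's pose just before it. camera_params takes no time and is no camera call.
A pose or a line that the arm cannot do raises ctrl.Unreachable and nothing moves.
- ctrl.job_done(): hands the job in, once; it reports no verdict.
The state is a dict: "time": time; "joint_positions": joint angles; "qd": joint speeds; "joint_torque": joint torques, N m; "tcp_pos": TCP position; "ee_rot": TCP orientation; "contact_force": force on the tool from outside, world axes, zero at the start; "moment": the same for the moment, N m; "finger_gap": opening from 0.0 (shut) to 1.0 (fully open).
Only numpy, scipy, OpenCV 4.12 (cv2) and the standard library are available. Lean on these libraries where they do the work, as an engineer would, in place of code of your own. Each camera call takes 0.05 s, during which the arm holds its last target.

## Task

First put the loose cover plate on the open filter housing, square and flush with its rim on all four sides, and let go of it. Then take the valve wheel by its upright revolving handle, turn it clockwise (seen from above) until it is fully home on its closing stop, and back it off counter-clockwise by exactly two full turns. The program finishes while still gripping that handle, with the valve standing at two turns open and the cover plate undisturbed; do not shove aside the timer, the small bottle or the book.

Things in the scene. Friction and masses are not known exactly. Their poses are not given: they have to be found in the camera images.
- cover_plate: Loose flat rectangular aluminium plate, 100 (x) x 76 (y) x 8 mm thick, about 0.2 kg, lying on the bench, with a black upright rib as handle on its middle: the rib is 14 mm thick (x) and 56 mm long (y) and rises from 8 to 37 mm above the underside. Origin: centre of the underside; z up. Either way round fits.
- housing_rim (a point): Centre of the open top of the rectangular filter housing, at the height of its rim, 92 mm above the bench. Housing and cover plate have the same outline: 100 (x) x 76 (y) mm outside, walls 10 mm. The plate just lies on the flat rim; nothing locates it. x, y as the housing's sides. The housing is bolted on a fixed steel base plate, 120 x 340 mm, that also carries the valve; the whole stands at a different place and yaw each time.
- valve_axis (a point): Point on the vertical turning axis of the valve's handwheel, at the middle of the rim's thickness, 112 mm above the bench; 200 mm from the housing's centre along the base plate's -y. Axes as the base plate: at the closing stop the wheel's handle stands exactly on this frame's -x side, so after two full turns it stands there again. The black wheel has 3 spokes; its rim is a 12 mm round bar on a 55 mm radius, its hub reaches 13 mm above this point.
- valve_wheel (a joint): Opening of the valve, rad: 0 = fully home on the closing stop, growing counter-clockwise seen from above (two full turns open = 12.57), upper stop at 18. Starts somewhere between 1.8 and 4.6. Stiff by friction, about 0.12 N m (2 to 3 N at the handle); it stays where it is left.
- wheel_grip: The wheel's grey upright handle, a round grip 25 mm in diameter that spins freely on its own vertical axis, so a gripper can lead it round without turning. Its axis is 55 mm from the wheel's axis. Origin: centre of its lower end, 121 mm above the bench, z up; the 25 mm thick part runs from 12 to 44 mm above it, the top is at 50 mm. Its own rotation means nothing.
- timer: Bystander: square white bench timer, 62 x 62 x 16 mm; origin at the centre of its underside.
- reagent_bottle: Bystander: small white bottle, diameter 48 mm, 103 mm tall; origin at the centre of its underside.
- log_book: Bystander: closed dark book, 150 x 108 x 14 mm, lying flat; origin at the centre of its underside.

How it is judged:
By the outcome, as a careful person would: the job done as asked, in the order asked, and still so for the second after the job is handed in, while the arm keeps its last pose, push and grip.
It also fails if it takes over 72 s, if anything falls off the work surface, if the arm or the gripper's body presses on something with over 40 N, if the wrist force passes 120 N, or if a joint passes its speed limit or range.

## Working session

There is one attempt and no reset: what is moved stays moved. The work goes in short steps, each a Python script; the robot and the scene stay as the last script left them, time stands still between calls to the robot, and variables do not carry over. Pictures are saved under pics/ and viewed, and the job is handed in when it is done.

```bash
ls; mkdir -p pics; python3 - <<'E'
from bench import ctrl, eoat, ik, snapshot, camera_params
import cv2
for n in ["scene","side","wrist"]:
    cv2.imwrite(f"pics/{n}0.png", snapshot(n)[:,:,::-1]); print(n,camera_params(n))
print(ctrl.get_state(), ctrl.grip_depth)
E
```

```text
pics
scene {'camera_matrix': array([[533.1578733 ,   0.        , 317.51670378],
       [  0.        , 533.1578733 , 241.14749272],
       [  0.        ,   0.        ,   1.        ]]), 'k1': 0.0002698365482923347, 'origin': array([ 0.03655906, -1.15701042,  0.78712088]), 'attitude': array([ 1.03640653, -0.22577894, -0.4126252 ])}
side {'camera_matrix': array([[449.64249585,   0.        , 322.50162025],
       [  0.        , 449.64249585, 241.32941879],
       [  0.        ,   0.        ,   1.        ]]), 'k1': -0.06612806178120587, 'origin': array([0.43286309, 0.7856652 , 0.8677797 ]), 'attitude': array([ 0.10700808, -1.22827251, -2.76203619])}
wrist {'camera_matrix': array([[380.9565165 ,   0.        , 324.07858125],
       [  0.        , 380.9565165 , 233.28344474],
       [  0.        ,   0.        ,   1.        ]]), 'k1': -0.05322671415856386, 'mount': array([[-9.04393152e-04,  3.22123068e-01, -9.46697370e-01,
        -1.41625329e-01],
       [ 9.99999364e-01, -3.47065612e-04, -1.07340577e-03,
         1.64508270e-04],
       [-6.74334860e-04, -9.46697739e-01, -3.22122549e-01,
        -8.29384221e-02],
       [ 0.00000000e+00,  0.00000000e+00,  0.00000000e+00,
         1.00000000e+00]])}
{'time': 0.15, 'joint_positions': array([-9.74391452e-01,  2.55600487e-01,  1.07325299e-01, -3.52831492e-04,
       -1.42390180e+00, -2.84631745e-01]), 'qd': array([-0.00049204, -0.00290218,  0.00352978,  0.00286929,  0.00057233,
       -0.00030178]), 'joint_torque': array([-2.39128767e-04, -3.86943841e+01,  2.38080525e+01,  5.36661163e+00,
       -4.60991490e-03,  5.07448505e-06]), 'tcp_pos': array([ 0.16866492, -0.52311748,  0.23061863]), 'ee_rot': array([-0.24355382,  1.5571891 ,  0.24575666]), 'contact_force': array([-0.02835426,  0.15098516,  0.26436504]), 'moment': array([ 0.0265116 ,  0.00303786, -0.0023273 ]), 'finger_gap': 1.0037568977610372} 0.0187
```

View pics/scene0.png

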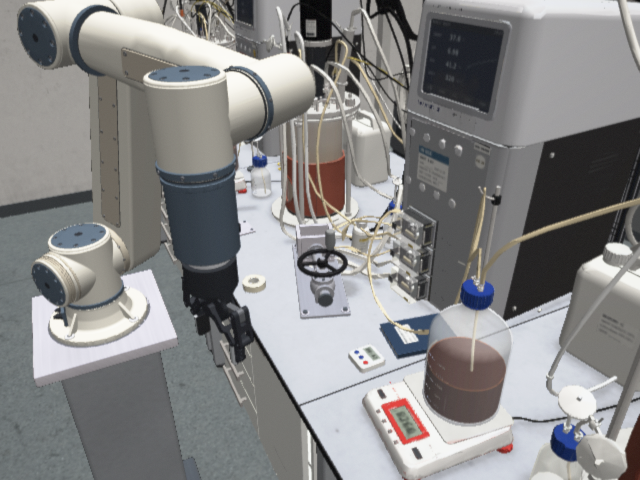

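View pics/side0.png

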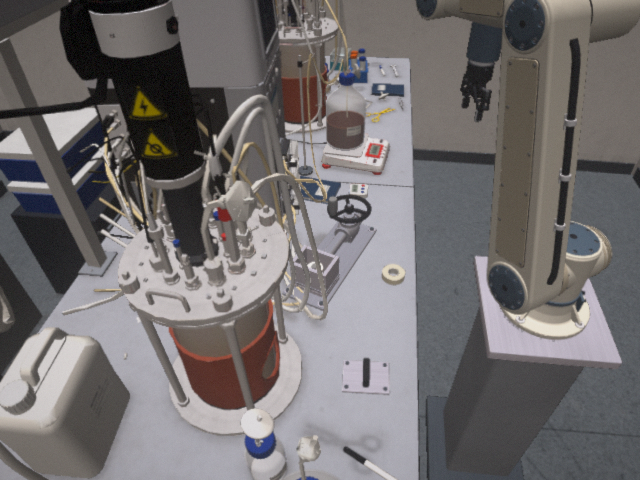

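View pics/wrist0.png

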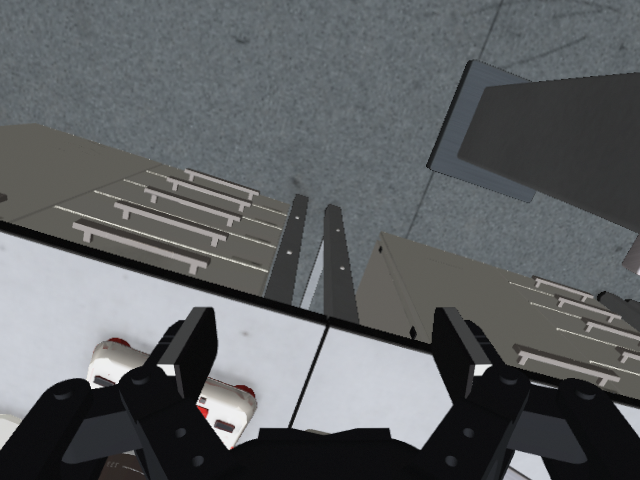

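The side view shows the cover plate at about (366,376), the housing at (317,272) and the wheel at (350,208). The wrist view looks off the bench. Next I'll get rough positions by casting rays and zoom in.

```bash
cat > h.py <<'E'
from bench import ctrl, eoat, ik, snapshot, camera_params
import cv2, numpy as np
from scipy.spatial.transform import Rotation as R
def campose(n, st=None):
    p=camera_params(n)
    if n!="wrist": return p, np.array(p["origin"]), R.from_rotvec(p["attitude"]).as_matrix()
    T=np.eye(4); T[:3,:3]=R.from_rotvec(st["ee_rot"]).as_matrix(); T[:3,3]=st["tcp_pos"]
    M=T@p["mount"]; return p,M[:3,3],M[:3,:3]
def plane(n,uv,z,st=None):
    p,o,A=campose(n,st); uv=np.asarray(uv,float).reshape(-1,1,2)
    s=cv2.undistortPoints(uv,p["camera_matrix"],np.array([p["k1"],0,0,0,0.]))[:,0]
    d=np.c_[s[:,0],-s[:,1],-np.ones(len(s))]@A.T
    return o+d*((z-o[2])/d[:,2])[:,None]
def project(n,X,st=None):
    p,o,A=campose(n,st); c=(np.asarray(X,float).reshape(-1,3)-o)@A
    r=c*[1,-1,-1]
    return cv2.projectPoints(r,np.zeros(3),np.zeros(3),p["camera_matrix"],np.array([p["k1"],0,0,0,0.]))[0][:,0]
def down(yaw):
    # tool x = -z ; jaw (tool y) direction at world angle yaw
    x=np.array([0,0,-1.]); y=np.array([np.cos(yaw),np.sin(yaw),0]); z=np.cross(x,y)
    return R.from_matrix(np.c_[x,y,z]).as_rotvec()
def pic(n,name):
    st=ctrl.get_state(); im=snapshot(n)[:,:,::-1].copy(); cv2.imwrite(f"pics/{name}.png",im); np.save(f"pics/{name}.npy",np.r_[st["tcp_pos"],st["ee_rot"]]); return st,im
def stof(name):
    a=np.load(f"pics/{name}.npy"); return dict(tcp_pos=a[:3],ee_rot=a[3:])
E
python3 - <<'E'
from h import *
print("plate",plane("side",[(366,376)],.008))
print("rim",plane("side",[(317,262)],.092))
print("wheel",plane("side",[(350,208)],.112), plane("scene",[(322,263)],.112))
print("tape",plane("side",[(393,274)],.01),"timer",plane("scene",[(367,357)],.016))
im=cv2.imread("pics/side0.png"); cv2.imwrite("pics/s1.png",cv2.resize(im[170:420,240:420],None,fx=3.2,fy=2.4*1.33*.75))
im=cv2.imread("pics/side0.png")[180:330,250:420]; cv2.imwrite("pics/s2.png",cv2.resize(im,None,fx=4,fy=4,interpolation=cv2.INTER_CUBIC))
im=cv2.imread("pics/scene0.png")[210:380,260:430]; cv2.imwrite("pics/c2.png",cv2.resize(im,None,fx=3.5,fy=3.5,interpolation=cv2.INTER_CUBIC))
E
```

```text
plate [[0.42497362 0.25920007 0.008     ]]
rim [[0.56563951 0.00992233 0.092     ]]
wheel [[ 0.50280517 -0.18866819  0.112     ]] [[ 0.50696483 -0.18725738  0.112     ]]
tape [[ 0.37427389 -0.05106988  0.01      ]] timer [[ 0.4941178  -0.42730609  0.016     ]]
```

View pics/s2.png

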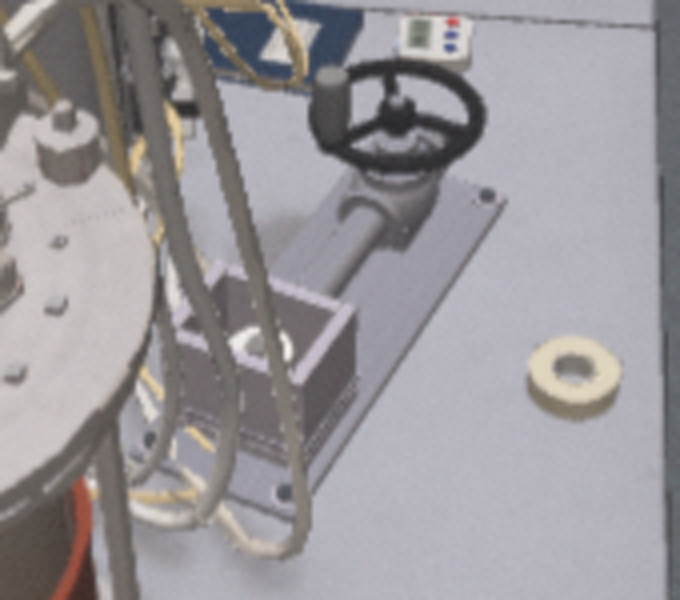

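View pics/c2.png

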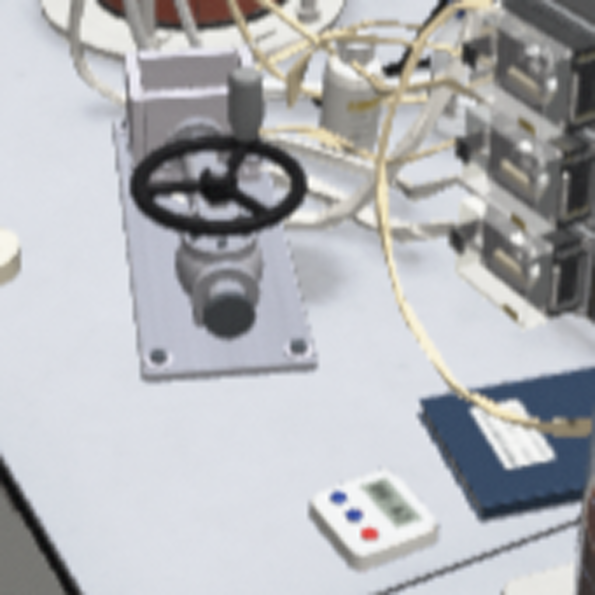

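```bash
python3 - <<'E'
from h import *
print("ring",plane("side",[(235,380),(300,380),(170,380)],.0))
for p in [(0.33,-0.08,0.36),(0.38,0.17,0.33)]:
  for y in [0,np.pi/2,np.pi]:
    q=ik(np.array(p),down(y)); print(p,y,None if q is None else np.round(q,2))
ctrl.move_pose(np.array((0.33,-0.08,0.36)),down(np.pi/2))
st,im=pic("wrist","w1"); print(st["time"],st["tcp_pos"],st["ee_rot"])
E
```

```text
ring [[0.70579446 0.30022931 0.        ]
 [0.56561334 0.28173842 0.        ]
 [0.84786709 0.31997365 0.        ]]
(0.33, -0.08, 0.36) 0 [ 0.23 -0.18 -0.03  0.   -1.73  2.91]
(0.33, -0.08, 0.36) 1.5707963267948966 [ 0.23 -0.18 -0.03  0.   -1.73 -1.81]
(0.33, -0.08, 0.36) 3.141592653589793 [ 0.23 -0.18 -0.03  0.   -1.73 -0.23]
(0.38, 0.17, 0.33) 0 [ 0.8  -0.03  0.03  0.   -1.63  2.34]
(0.38, 0.17, 0.33) 1.5707963267948966 [ 0.8  -0.03  0.03  0.   -1.63 -2.37]
(0.38, 0.17, 0.33) 3.141592653589793 [ 0.8  -0.03  0.03  0.   -1.63 -0.8 ]
1.9333 [ 0.33003304 -0.08028132  0.35978394] [ 2.38525854e-04  1.57130573e+00 -4.16685042e-04]
```

View pics/w1.png

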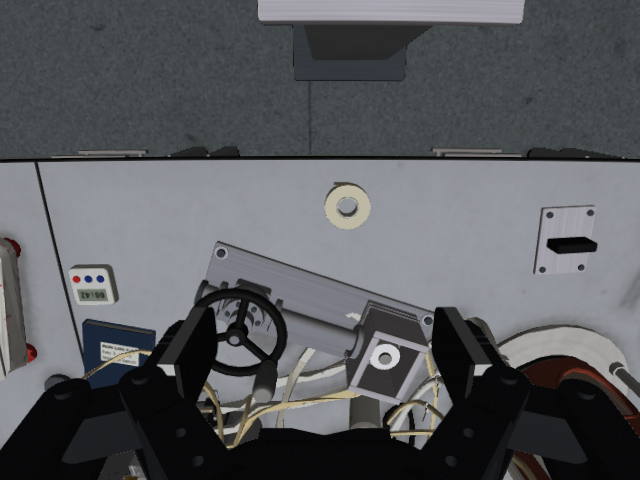

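```bash
python3 - <<'E'
from h import *
im=cv2.imread("pics/w1.png")
cv2.imwrite("pics/w1a.png",cv2.resize(im[230:430,185:445],None,fx=3,fy=3,interpolation=cv2.INTER_CUBIC))
cv2.imwrite("pics/w1b.png",cv2.resize(im[190:290,520:620],None,fx=5,fy=5,interpolation=cv2.INTER_CUBIC))
E
```

```text
(no output)
```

View pics/w1a.png

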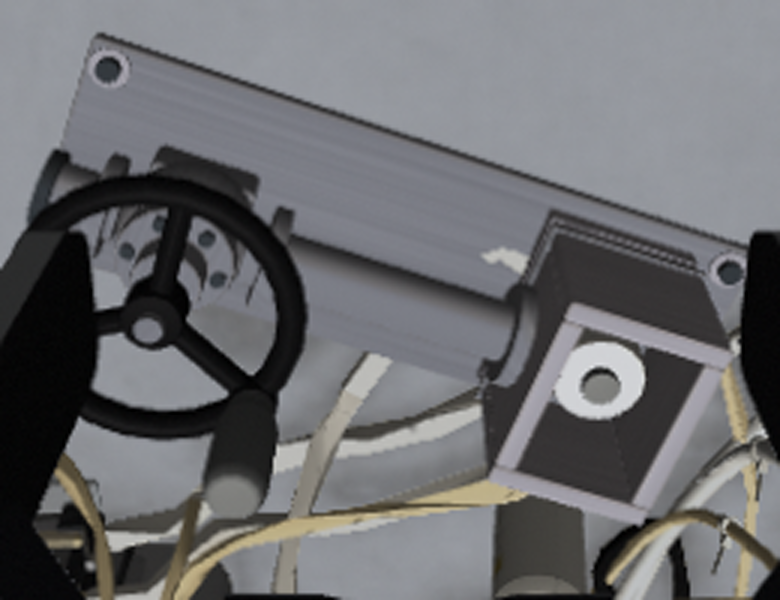

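View pics/w1b.png

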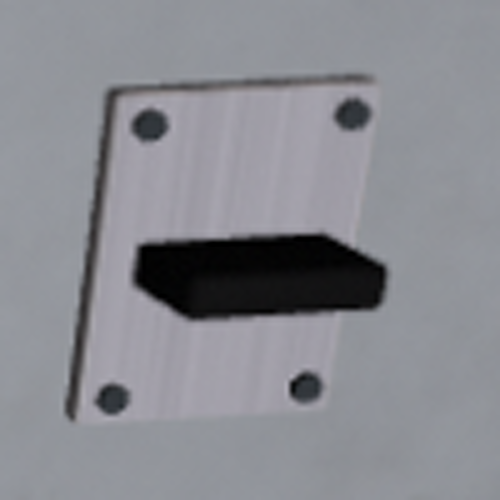

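```bash
python3 - <<'E'
from h import *
st=stof("w1")
def rep(c,z):
    P=plane("wrist",c,z,st); print(np.round(P[:,:2],4).tolist(),"mean",P.mean(0).round(4))
    e=[P[(i+1)%4]-P[i] for i in range(4)]
    print([ (round(float(np.linalg.norm(x)),4), round(float(np.degrees(np.arctan2(x[1],x[0]))),1)) for x in e])
A=np.array([(567,303),(735,358),(640,520),(490,475)])/3+[185,230]
rep(A,.092)
B=np.array([(150,125),(352,114),(306,387),(112,398)])/5+[520,190]; rep(B,.009)
B=np.array([(112,93),(378,78),(325,412),(76,420)])/5+[520,190]; rep(B,.008)
print("hub",plane("wrist",np.array([(147,330)])/3+[185,230],.125,st))
print("grip top",plane("wrist",np.array([(235,492)])/3+[185,230],.171,st))
E
```

```text
[[0.515, -0.0173], [0.5429, 0.0559], [0.6301, 0.0213], [0.604, -0.0473]] mean [0.573  0.0031 0.092 ]
[(0.0783, 69.1), (0.0938, -21.6), (0.0734, -110.8), (0.094, 161.3)]
[[0.3878, 0.23], [0.3844, 0.2877], [0.4664, 0.2927], [0.4695, 0.2347]] mean [0.427  0.2613 0.009 ]
[(0.0578, 93.3), (0.0821, 3.5), (0.0581, -87.0), (0.0818, -176.7)]
[[0.3791, 0.2181], [0.3744, 0.2937], [0.4749, 0.3011], [0.4768, 0.2258]] mean [0.4263 0.2597 0.008 ]
[(0.0757, 93.5), (0.1007, 4.2), (0.0753, -88.5), (0.098, -175.5)]
hub [[ 0.50582253 -0.18436315  0.125     ]]
grip top [[ 0.54302697 -0.14549446  0.171     ]]
```

```bash
python3 - <<'E'
from h import *
print(plane("side",[(325,315),(318,318),(290,300)],0.01))
print(plane("scene",[(287,237),(281,225)],0.01))
im=cv2.imread("pics/scene0.png")[0:250,225:425]; cv2.imwrite("pics/c3.png",cv2.resize(im,None,fx=2.4,fy=2.4,interpolation=cv2.INTER_CUBIC))
im=cv2.imread("pics/side0.png")[80:330,180:380]; cv2.imwrite("pics/s3.png",cv2.resize(im,None,fx=2.4,fy=2.4,interpolation=cv2.INTER_CUBIC))
E
```

```text
[[0.53421279 0.10603652 0.01      ]
 [0.54970709 0.11714857 0.01      ]
 [0.62723467 0.06962978 0.01      ]]
[[0.5491282  0.13751987 0.01      ]
 [0.56221267 0.21649939 0.01      ]]
```

View pics/c3.png

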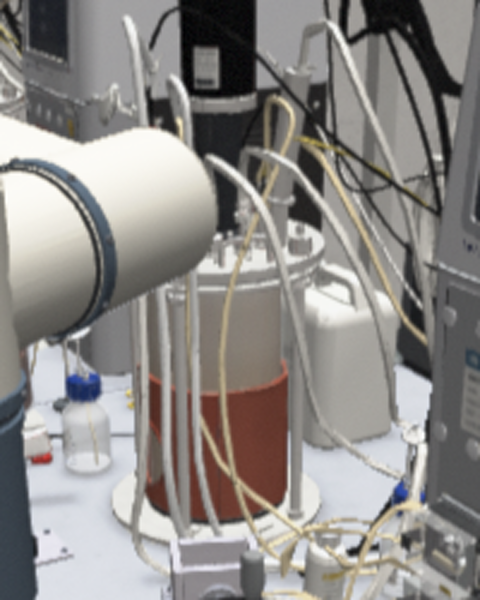

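View pics/s3.png

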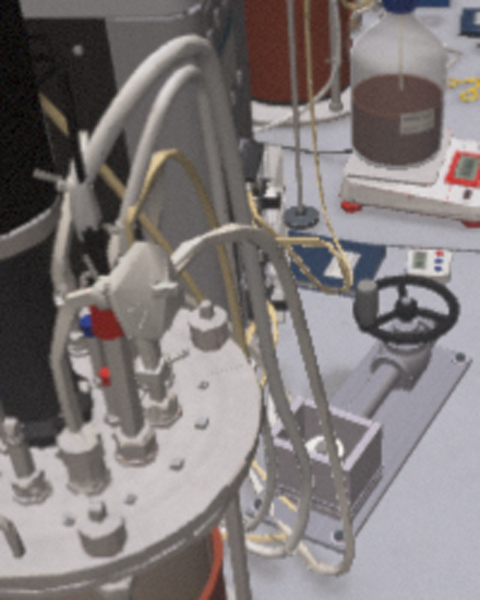

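```bash
python3 - <<'E'
from h import *
curves={"1":[(128,20),(138,100),(140,320),(140,480),(140,545)],"2":[(180,80),(165,300),(172,450),(185,535)],"3":[(188,120),(192,300),(200,450),(215,530)]}
S={"A":[(350,560),(340,480),(330,450),(315,400),(300,350),(265,250)],"B":[(305,520),(290,430),(265,340),(240,200),(190,45)]}
for k,pts in S.items():
  for p in pts:
    uv=(np.array(p)/2.4+[180,80])
    zs=np.linspace(0,.6,121)
    X=np.array([plane("side",[uv],z)[0] for z in zs]); pr=project("scene",X)
    cu=(pr-[225,0])*2.4
    out=[]
    for c,cp in curves.items():
      cp=np.array(cp); f=np.interp(cu[:,1],cp[:,1],cp[:,0])
      d=cu[:,0]-f; i=np.where((np.sign(d[1:])!=np.sign(d[:-1]))&(cu[1:,1]<560)&(cu[1:,1]>10))[0]
      for j in i: out.append((c,X[j].round(3).tolist()))
    print(k,p,out)
E
```

```text
A (350, 560) []
A (340, 480) [('1', [0.538, 0.122, 0.15])]
A (330, 450) [('1', [0.545, 0.129, 0.195]), ('2', [0.559, 0.046, 0.11])]
A (315, 400) [('1', [0.554, 0.142, 0.265]), ('2', [0.565, 0.083, 0.21]), ('3', [0.579, 0.008, 0.14])]
A (300, 350) [('1', [0.561, 0.156, 0.33]), ('2', [0.572, 0.103, 0.285]), ('3', [0.582, 0.05, 0.24])]
A (265, 250) [('1', [0.577, 0.181, 0.44]), ('2', [0.588, 0.132, 0.405]), ('3', [0.598, 0.089, 0.375])]
B (305, 520) [('1', [0.561, 0.173, 0.15]), ('2', [0.579, 0.088, 0.05])]
B (290, 430) [('1', [0.568, 0.179, 0.265]), ('2', [0.58, 0.124, 0.21]), ('3', [0.595, 0.058, 0.145])]
B (265, 340) [('1', [0.579, 0.194, 0.37]), ('2', [0.59, 0.147, 0.33]), ('3', [0.602, 0.099, 0.29])]
B (240, 200) [('1', [0.587, 0.197, 0.49]), ('2', [0.601, 0.143, 0.455]), ('3', [0.609, 0.112, 0.435])]
B (190, 45) [('2', [0.622, 0.152, 0.575]), ('3', [0.625, 0.141, 0.57])]
```

```bash
python3 - <<'E'
from h import *
hy=np.radians(-19.5); c=np.array([0.573,0.003])
ctrl.move_pose(np.array([*c,0.232]),down(np.pi+hy)); st,im=pic("wrist","h1"); print(st["tcp_pos"],st["joint_positions"],st["time"])
ctrl.move_pose(np.array([0.40,0.06,0.26]),down(np.pi-.1))
py=np.radians(3.5); p=np.array([.427,.2605])
ctrl.move_pose(np.array([*p,0.148]),down(np.pi+py)); st,im2=pic("wrist","p1"); print(st["tcp_pos"],st["joint_positions"],st["time"],st["contact_force"])
cv2.imwrite("pics/hp.png",np.hstack([cv2.resize(a[100:400,170:470],None,fx=1.33,fy=1.33*1.3,interpolation=cv2.INTER_CUBIC)[:, :] for a in (im,im2)]))
E
```

```text
[0.57301743 0.00240167 0.23260913] [ 2.77315817e-01  3.00254655e-01  1.72745992e-01  4.67660546e-04
 -1.44267275e+00 -6.19550898e-01] 3.0917
[0.42764388 0.25995071 0.1486008 ] [ 8.60268110e-01  1.99650803e-01 -1.78420614e-01  6.32449600e-04
 -1.19225162e+00 -8.00236214e-01] 4.825 [-0.64474137  0.38352713  0.12465793]
```

View pics/h1.png

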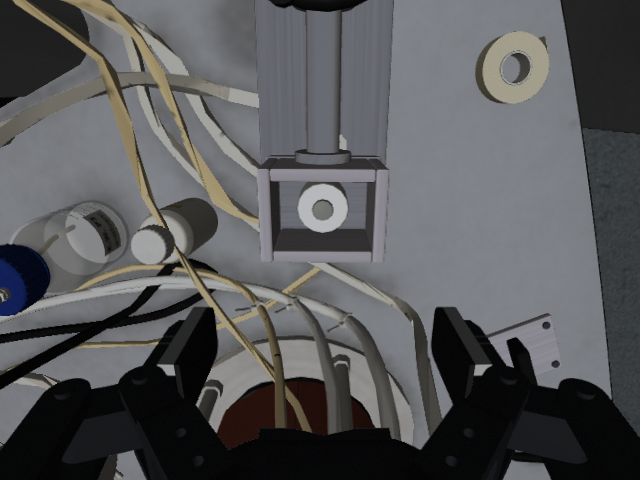

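View pics/p1.png

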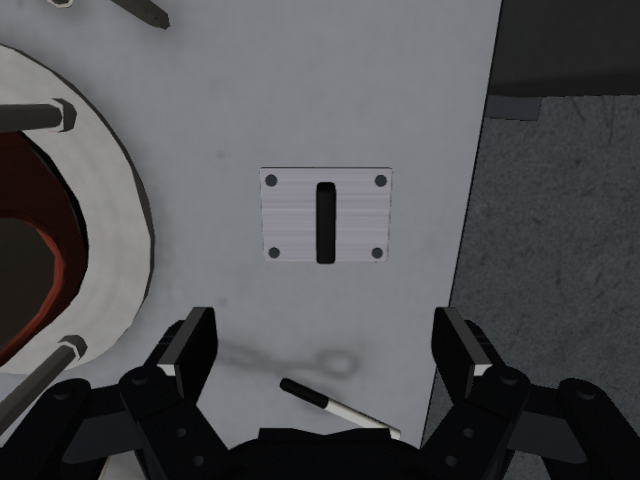

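```bash
python3 - <<'E'
from h import *
a=cv2.imread("pics/h1.png")[150:275,245:405];b=cv2.imread("pics/p1.png")[150:275,245:405]
cv2.imwrite("pics/hz.png",cv2.resize(a,None,fx=4.7,fy=4.7,interpolation=cv2.INTER_NEAREST))
cv2.imwrite("pics/pz.png",cv2.resize(b,None,fx=4.7,fy=4.7,interpolation=cv2.INTER_NEAREST))
E
```

```text
(no output)
```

View pics/hz.png

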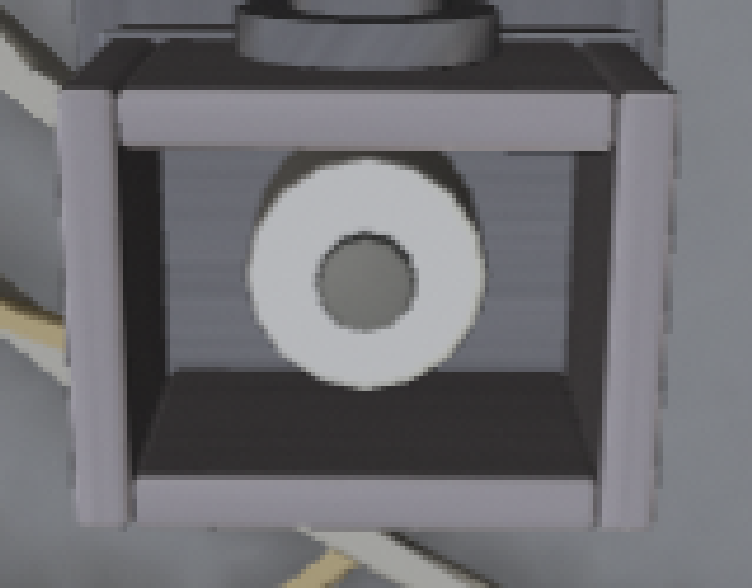

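View pics/pz.png

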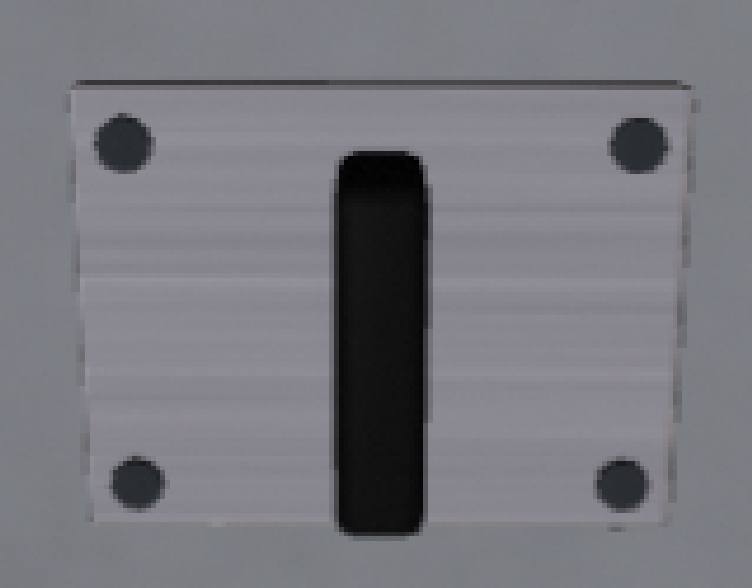

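```bash
cat >> h.py <<'E'
def refine(im,C,half=4):
    C=np.asarray(C,float); g=cv2.cvtColor(im,cv2.COLOR_BGR2LAB).astype(np.float32); cen=C.mean(0); L=[]
    for i in range(4):
        a,b=C[i],C[(i+1)%4]; t=(b-a)/np.linalg.norm(b-a); n=np.array([t[1],-t[0]]); n*=np.sign(n@((a+b)/2-cen))
        s=np.arange(-half,half+.01,.25); pts=[]
        for f in np.linspace(.08,.92,50):
            q=(a+f*(b-a)+s[:,None]*n).astype(np.float32)
            v=cv2.remap(g,q[None,:,0],q[None,:,1],cv2.INTER_LINEAR)[0]
            d=np.abs(v[4:]-v[:-4])@np.array([.6,1.5,1.5]); w=d**3*np.exp(-.5*(s[2:-2]/2.)**2)
            pts.append(a+f*(b-a)+n*(w@s[2:-2]/w.sum()))
        L.append(cv2.fitLine(np.array(pts,np.float32),cv2.DIST_HUBER,0,.01,.01).ravel())
    out=[]
    for i in range(4):
        l0,l1=L[i-1],L[i]; k=np.linalg.solve(np.c_[l0[:2],-l1[:2]],l1[2:]-l0[2:]); out.append(l0[2:]+k[0]*l0[:2])
    return np.array(out)
def quad(P):
    # corners TL,TR,BR,BL in plane -> centre, direction of TL->TR averaged, sizes
    P=P[:,:2]; u=(P[1]-P[0]+P[2]-P[3])/2; v=(P[3]-P[0]+P[2]-P[1])/2
    return P.mean(0),np.degrees(np.arctan2(u[1],u[0])),np.degrees(np.arctan2(v[1],v[0])),np.linalg.norm(u),np.linalg.norm(v)
E
python3 - <<'E'
from h import *
for nm,C,z in [("h1",[(62,90),(675,92),(650,526),(78,525)],.092),("p1",[(73,90),(690,90),(663,523),(94,521)],.008)]:
    C=np.array(C)/4.7+[245,150]-.4; im=cv2.imread(f"pics/{nm}.png"); st=stof(nm); r=refine(im,C)
    print(nm,(r-C).round(2).tolist()); print(quad(plane("wrist",C,z,st))); print(quad(plane("wrist",r,z,st)))
st=stof("p1")
B=np.array([(123,143),(639,145),(622,483),(138,483)])/4.7+[245,150]-.4
print("bolts",quad(plane("wrist",B,.009,st)))
rt=np.array([(380,152),(380,535)])/4.7+[245,150]-.4
print("rib", plane("wrist",rt[1:],.037,st))
print([R.from_rotvec(stof(n)["ee_rot"]).as_matrix()[:,1] for n in ("h1","p1")])
E
```

```text
h1 [[-1.6, -0.45], [0.23, -0.15], [0.01, 0.47], [-0.29, 0.05]]
(array([0.57423928, 0.00216948]), np.float64(160.30919912069552), np.float64(69.78397146337447), np.float64(0.09734047704507028), np.float64(0.07433217263374382))
(array([0.57452621, 0.00206818]), np.float64(160.1378797676927), np.float64(70.09771176177713), np.float64(0.0981447735660454), np.float64(0.07477692977848732))
p1 [[-0.62, -1.63], [0.03, -1.18], [0.38, 0.03], [-0.32, 0.18]]
(array([0.42661432, 0.25966313]), np.float64(-176.59260672899646), np.float64(93.18047228856261), np.float64(0.09735277018925143), np.float64(0.07383420963490761))
(array([0.42673891, 0.25919502]), np.float64(-176.6522964253556), np.float64(93.36158016039873), np.float64(0.09783044367044938), np.float64(0.07496868646930574))
bolts (array([0.42649962, 0.26009391]), np.float64(-176.5961242437673), np.float64(93.39225733396432), np.float64(0.08184934845116243), np.float64(0.057815481316059264))
rib [[0.42499866 0.28640535 0.037     ]]
[array([-9.42026668e-01,  3.35537128e-01, -7.69963317e-04]), array([-9.98184302e-01, -6.02290265e-02, -7.51361600e-04])]
```

```bash
python3 - <<'E'
from h import *
p=np.array([.4266,.2598]); r=down(np.radians(183.39))
ctrl.move_pose(np.array([*p,0.10]),r)
ctrl.servo_line(np.array([*p,0.05]),max_speed=.1)
print(ctrl.servo_line(np.array([*p,0.0118]),max_speed=.04,f_stop=12))
st=ctrl.get_state(); print(st["tcp_pos"],st["contact_force"])
eoat.grip(0.0,50); st=ctrl.get_state(); print(st["finger_gap"],st["tcp_pos"],st["contact_force"])
ctrl.servo_line(np.array([*p,0.16]),max_speed=.1)
st,im=pic("wrist","g1"); print(st["finger_gap"],st["contact_force"],st["time"])
E
```

```text
False
[0.42678025 0.25997934 0.01206594] [0.45189031 0.21009821 1.02211426]
0.15242226862842626 [0.42678103 0.25995703 0.01199874] [-0.31038422 -0.16673924  0.55625865]
0.15365298718531656 [-0.18792565  0.25527321 -2.86860399] 9.225
```

View pics/g1.png

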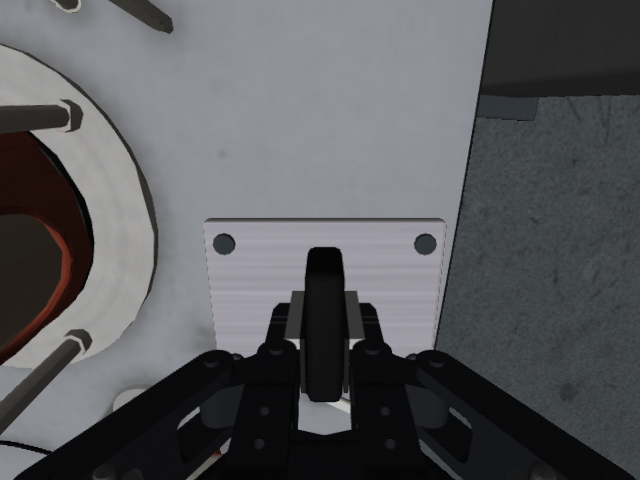

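```bash
python3 - <<'E'
from h import *
st=stof("g1"); Rm=R.from_rotvec(st["ee_rot"]).as_matrix()
print(st["tcp_pos"])
z=st["tcp_pos"][2]-.004
for c in ([(204,221),(445,220)],[(224,244),(425,244)]):
    P=plane("wrist",c,z,st); t=(P-st["tcp_pos"])@Rm; print(t, np.degrees(np.arctan2(*(t[1]-t[0])[[2,1]])))
for n,c,y in (("p1",[.4266,.2598],183.39),("h1",[.5742,.0022],160.1)):
    s=stof(n); print(n,(np.r_[c,0]-s["tcp_pos"])@R.from_rotvec(s["ee_rot"]).as_matrix())
E
```

```text
[0.4262858  0.25954044 0.15932519]
[[ 0.00397835 -0.04805982 -0.03822416]
 [ 0.00408506  0.04870115 -0.03869559]] -0.27915059926845864
[[ 0.00397832 -0.04078968 -0.0283862 ]
 [ 0.00406877  0.04148849 -0.02842733]] -0.02864253268637288
p1 [ 1.48599978e-01  1.16271177e-03 -7.71831374e-05]
h1 [ 2.32609970e-01 -1.00258417e-03  2.11606256e-04]
```

```bash
python3 - <<'E'
from h import *
c=np.array([.5742,.0022]); r=down(np.radians(160.1))
ctrl.move_pose(np.array([0.40,0.06,0.24]),down(np.radians(165)))
ctrl.move_pose(np.array([*c,0.15]),r)
ctrl.servo_line(np.array([*c,0.112]),max_speed=.06); ctrl.wait(.2)
st=ctrl.get_state(); e=c-st["tcp_pos"][:2]; print(e,st["tcp_pos"],st["ee_rot"]-r)
c2=c+e
ctrl.servo_line(np.array([*c2,0.109]),max_speed=.03);ctrl.wait(.15)
st=ctrl.get_state();print(c-st["tcp_pos"][:2],st["tcp_pos"],st["contact_force"])
f=ctrl.servo_line(np.array([*c2,0.1015]),max_speed=.012,f_stop=4)
st=ctrl.get_state(); print(f,c-st["tcp_pos"][:2],st["tcp_pos"],st["contact_force"],st["time"])
st,im=pic("wrist","q1"); pic("side","q1s")
E
```

```text
[-2.75294767e-04 -2.71972160e-06] [0.57447529 0.00220272 0.11241106] [-0.0001797  -0.00076088 -0.00039912]
[2.40827329e-04 2.16465621e-05] [0.57395917 0.00217835 0.10903349] [ 0.12710902 -0.41688879 -2.88805695]
True [ 1.92638569e-04 -1.14749269e-05] [0.57400736 0.00221147 0.10402447] [-0.07824033  0.18314951  4.67263815] 12.8333
```

View pics/q1.png

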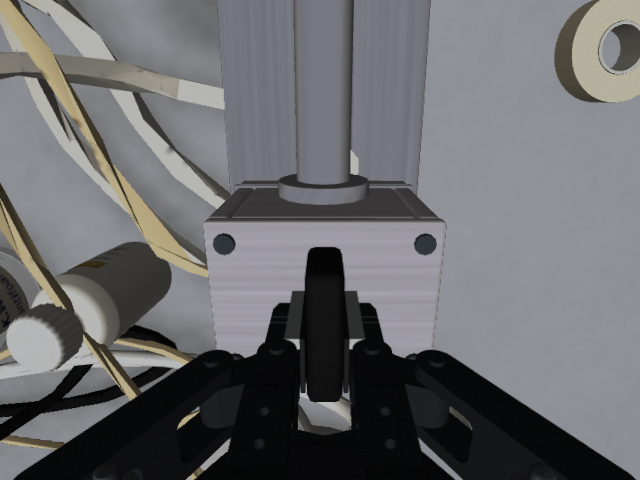

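```bash
python3 - <<'E'
from h import *
eoat.grip(0.6)
s0=stof("h1"); st=ctrl.get_state(); x,y,z=st["tcp_pos"]; print(st["finger_gap"],st["contact_force"])
ctrl.servo_line(np.array([x,y,.15]),max_speed=.08)
ctrl.move_pose(s0["tcp_pos"]+[0,0,.0085],s0["ee_rot"]); eoat.grip(1.0); ctrl.wait(.2)
st,im=pic("wrist","v1"); print(st["tcp_pos"]-s0["tcp_pos"],st["time"])
a=im[150:275,245:405]
cv2.imwrite("pics/vz.png",cv2.resize(a,None,fx=4.7,fy=4.7,interpolation=cv2.INTER_NEAREST))
E
```

```text
0.5981877980934158 [-0.74227823 -0.74100868 -0.79446547]
[-9.03801883e-06 -1.58243856e-05  8.44693021e-03] 15.2167
```

View pics/vz.png

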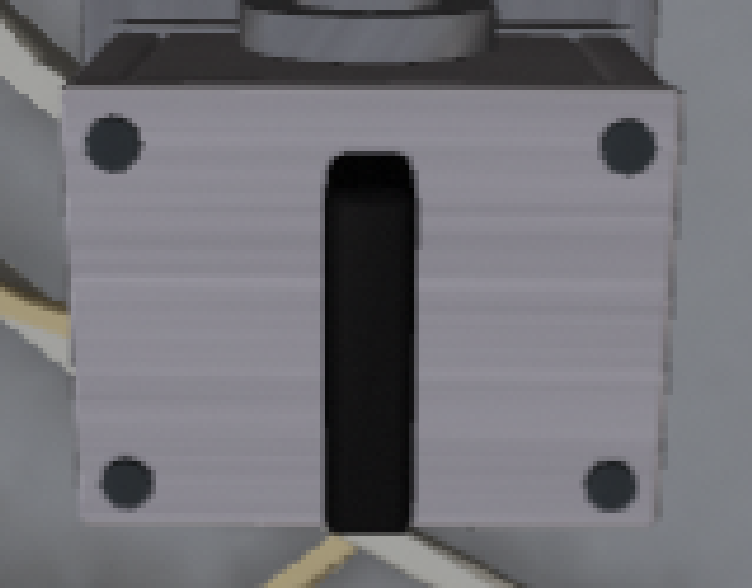

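```bash
python3 - <<'E'
from h import *
c=np.array([.5061,-.1859]); r=down(np.radians(160.1))
ctrl.move_pose(np.array([*c,0.30]),r); ctrl.wait(.2)
st,im=pic("wrist","a1"); print(st["tcp_pos"],st["time"],st["joint_positions"])
E
```

```text
[ 0.50646575 -0.1849037   0.29936278] 16.3083 [-5.97489090e-02  2.25153586e-01  2.39461795e-01 -1.90630148e-04
 -1.58622472e+00 -2.85945142e-01]
```

View pics/a1.png

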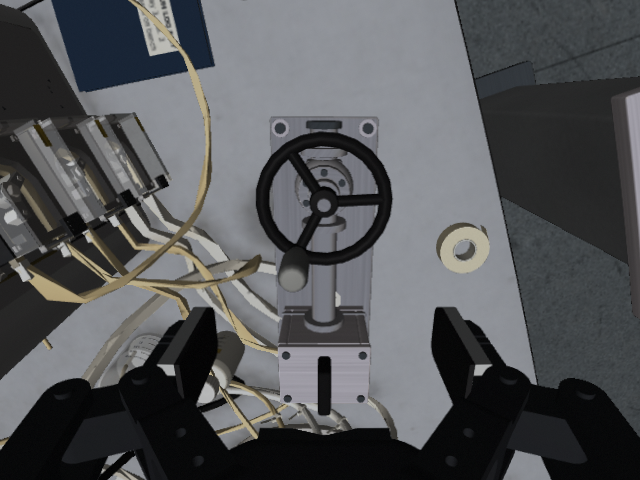

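```bash
python3 - <<'E'
from h import *
st=stof("a1")
cp=np.array([(440,15),(405,70),(385,150),(383,220),(395,300),(435,365),(490,420)])/3.5+[260,210]
for p in [(180,30),(205,90),(210,130),(207,170),(190,215),(165,245),(130,275)]:
    zs=np.linspace(0,.28,141); X=np.array([plane("wrist",[p],z,st)[0] for z in zs]); pr=project("scene",X)
    d=np.min(np.linalg.norm(pr[:,None]-np.array([np.interp(np.linspace(0,6,200),range(7),cp[:,k]) for k in (0,1)]).T[None],axis=2),axis=1)
    i=d.argmin(); print(p,X[i].round(3),d[i].round(1))
print("rack corner",plane("wrist",[(165,185),(135,110)],.05,st),plane("wrist",[(165,185),(135,110)],.1,st))
im=cv2.imread("pics/a1.png")[120:300,240:400]; cv2.imwrite("pics/az.png",cv2.resize(im,None,fx=3.3,fy=3.3,interpolation=cv2.INTER_CUBIC))
E
```

```text
(180, 30) [ 0.583 -0.373  0.046] 0.2
(205, 90) [ 0.576 -0.312  0.072] 0.1
(210, 130) [ 0.595 -0.279  0.046] 0.6
(207, 170) [ 0.611 -0.244  0.058] 0.2
(190, 215) [ 0.622 -0.215  0.116] 0.1
(165, 245) [ 0.637 -0.204  0.152] 0.2
(130, 275) [ 0.655 -0.199  0.186] 0.3
rack corner [[ 0.66199686 -0.24414553  0.05      ]
 [ 0.65602932 -0.32263115  0.05      ]] [[ 0.63851263 -0.24651718  0.1       ]
 [ 0.63330821 -0.31496626  0.1       ]]
```

View pics/az.png

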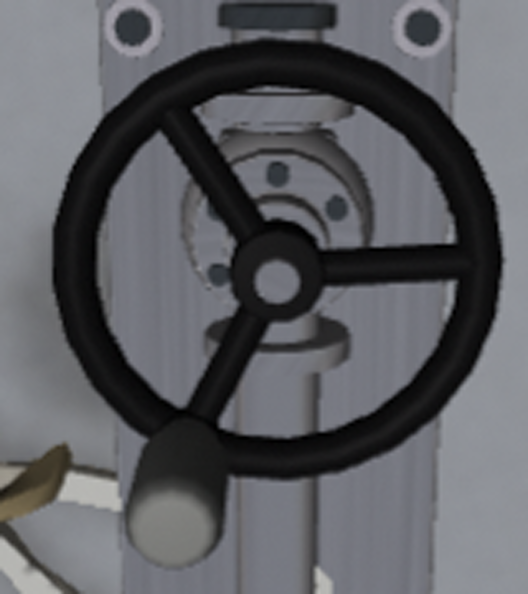

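```bash
python3 - <<'E'
from h import *
st=stof("a1"); A=np.array([.5061,-.1859])
h=plane("wrist",[(323.9,205.5)],.125,st)[0]; g=plane("wrist",[(292.1,280.6)],.171,st)[0]; w=plane("wrist",[(323.8,198.5)],.112,st)[0]
print("hub",h,"rim",w,"grip",g)
for c in (h[:2],w[:2],A):
    d=g[:2]-c; print(np.linalg.norm(d),np.degrees(np.arctan2(d[1],d[0])))
E
```

```text
hub [ 0.50610925 -0.18499923  0.125     ] rim [ 0.50517208 -0.18784711  0.112     ] grip [ 0.54598238 -0.14773719  0.171     ]
0.05457404758552284 43.06123678850597
0.05722138013991282 44.50411281739185
0.05519967979241341 43.73780932568423
```

```bash
cat >> h.py <<'E'
A=np.array([.5061,-.1859]); RV=down(np.radians(70.1)); Z=.1335
def pt(a,A=A,rad=.055): return np.array([A[0]+rad*np.cos(np.radians(a)),A[1]+rad*np.sin(np.radians(a)),Z])
def ang(st,A=A):
    d=st["tcp_pos"][:2]-A; return np.degrees(np.arctan2(d[1],d[0])),np.linalg.norm(d)
def ft(st,a):
    f=st["contact_force"]; c,s=np.cos(np.radians(a)),np.sin(np.radians(a)); return np.round([f[0]*c+f[1]*s,-f[0]*s+f[1]*c,f[2]],1)
E
python3 - <<'E'
from h import *
p=pt(43.7)
ctrl.move_pose(p+[0,0,.11],RV)
ctrl.servo_line(p+[0,0,.03],max_speed=.1)
print(ctrl.servo_line(p,max_speed=.05,f_stop=12))
st=ctrl.get_state(); print(ang(st),st["tcp_pos"],st["contact_force"])
eoat.grip(0.0,50); st=ctrl.get_state(); print(st["finger_gap"],ang(st),ft(st,43.7),st["time"])
pic("wrist","k1"); pic("side","k1s")
a=43.7
for i in range(3):
    a-=10; ctrl.servo_line(pt(a),max_speed=.05); st=ctrl.get_state(); print(a,np.round(ang(st),4),ft(st,a),st["time"])
E
python3 - <<'E'
import cv2,numpy as np
a=cv2.imread("pics/k1.png");b=cv2.imread("pics/k1s.png")[100:300,220:420]
cv2.imwrite("pics/kk.png",np.hstack([cv2.resize(a,(440,330)),cv2.resize(b,(330,330))]))
E
```

```text
False
(np.float64(43.51272077821358), np.float64(0.05506757737968166)) [ 0.54603619 -0.14798511  0.13368514] [ 0.23743598 -0.01124017  0.58196371]
0.2773923171894244 (np.float64(43.63050580609207), np.float64(0.05514005250307502)) [-0.2  0.4  3.1] 20.1083
33.7 [32.7671  0.0551] [-0.8 -2.6  2.9] 20.55
23.700000000000003 [22.7703  0.055 ] [-1.7 -0.9  3.8] 20.8917
13.700000000000003 [12.9408  0.0549] [-1.6 -0.9  5.3] 21.2333
```

View pics/kk.png

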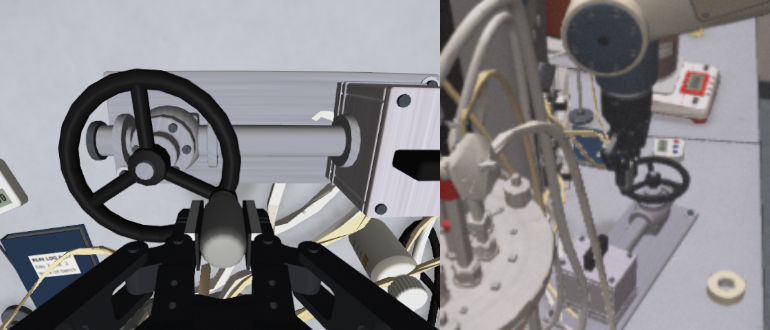

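```bash
python3 - <<'E'
from h import *
a=13.7
for i in range(9):
    a-=10; ctrl.servo_line(pt(a),max_speed=.05); st=ctrl.get_state(); print(round(a,1),np.round(ang(st),4),ft(st,a),st["tcp_pos"][2].round(4),st["time"])
pic("wrist","k2")
E
```

```text
3.7 [3.1616 0.0548] [-2.1 -1.5  5.1] 0.1337 21.575
-6.3 [-6.7802  0.0548] [-2.7 -0.4  5.8] 0.1338 21.9167
-16.3 [-16.6492   0.0547] [-2.8  0.6  6.3] 0.1337 22.2583
-26.3 [-26.5708   0.0546] [-1.9  0.3  5.8] 0.1338 22.6
-36.3 [-36.4159   0.0546] [-2.6 -0.5  6.3] 0.1338 22.9417
-46.3 [-46.3229   0.0546] [-3.7  0.   6.9] 0.1337 23.2833
-56.3 [-5.61433e+01  5.45000e-02] [-3.8 -0.3  5.8] 0.1337 23.625
-66.3 [-6.60397e+01  5.46000e-02] [-2.9  0.1  6.1] 0.1337 23.9667
-76.3 [-7.60209e+01  5.46000e-02] [-3.3  0.2  6.7] 0.1337 24.3083
```

View pics/k2.png

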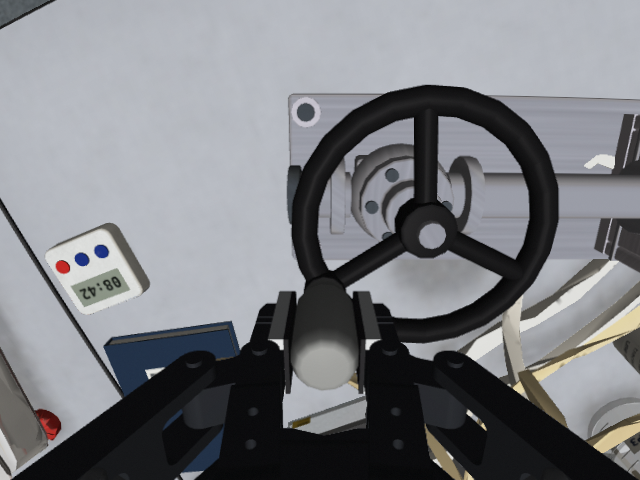

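```bash
python3 - <<'E'
from h import *
a=-76.3
while a>-185:
    a-=10; ctrl.servo_line(pt(a),max_speed=.05)
    st=ctrl.get_state(); print(round(a,1),np.round(ang(st),4),ft(st,a))
ctrl.wait(.2); st=ctrl.get_state(); print(np.round(ang(st),4),ft(st,a))
while a>-212:
    a-=1.5; f=ctrl.servo_line(pt(a),max_speed=.02,f_stop=8)
    st=ctrl.get_state(); F=ft(st,a); print(round(a,1),np.round(ang(st),4),F,f)
    if F[1]>14 or f: break
ctrl.wait(.2); st=ctrl.get_state(); print(np.round(ang(st),4),ft(st,a),st["tcp_pos"],st["time"])
pic("wrist","k3")
E
```

```text
-86.3 [-8.60614e+01  5.46000e-02] [-4.4  0.   6.2]
-96.3 [-9.62158e+01  5.47000e-02] [-4.   0.1  7.1]
-106.3 [-1.06382e+02  5.48000e-02] [-4.  -1.   8.1]
-116.3 [-1.164463e+02  5.480000e-02] [-4.  -0.7  7.1]
-126.3 [-1.265113e+02  5.490000e-02] [-4.1 -1.2  7. ]
-136.3 [-1.365487e+02  5.500000e-02] [-3.4 -1.1  7. ]
-146.3 [-1.466088e+02  5.500000e-02] [-2.8 -1.4  7.1]
-156.3 [-1.565076e+02  5.510000e-02] [-1.8 -1.3  7.7]
-166.3 [-1.662812e+02  5.520000e-02] [-1.7 -1.   7.4]
-176.3 [-1.761145e+02  5.530000e-02] [-2.3 -1.2  6.7]
-186.3 [1.740834e+02 5.540000e-02] [-0.7 -1.2  6.9]
[1.740726e+02 5.540000e-02] [ 0.1 -1.2  7.3]
-187.8 [1.73027e+02 5.54000e-02] [-0.8  0.8  6.7] False
-189.3 [1.716953e+02 5.540000e-02] [-1.4  1.   5.7] False
-190.8 [1.702619e+02 5.540000e-02] [-1.3  2.   6.4] False
-192.3 [1.688095e+02 5.540000e-02] [-0.6  0.9  6.8] False
-193.8 [1.673264e+02 5.540000e-02] [-1.5  1.2  6.9] False
-195.3 [1.658704e+02 5.540000e-02] [-0.8  1.6  6.5] False
-196.8 [1.644134e+02 5.540000e-02] [-1.3  1.1  7.1] False
-198.3 [1.629389e+02 5.540000e-02] [-1.1  1.4  7. ] False
-199.8 [1.61455e+02 5.54000e-02] [-0.8  1.9  7.2] False
-201.3 [1.600048e+02 5.540000e-02] [-0.5  1.   6.3] False
-202.8 [1.595313e+02 5.540000e-02] [-2.   5.2  6. ] False
-204.3 [1.593892e+02 5.550000e-02] [-3.  10.   6.4] False
-205.8 [1.592596e+02 5.550000e-02] [-4.  14.4  4.7] False
[1.59264e+02 5.55000e-02] [-4.8 15.5  5.1] [ 0.4541999  -0.16625126  0.13371837] 31.7667
```

View pics/k3.png

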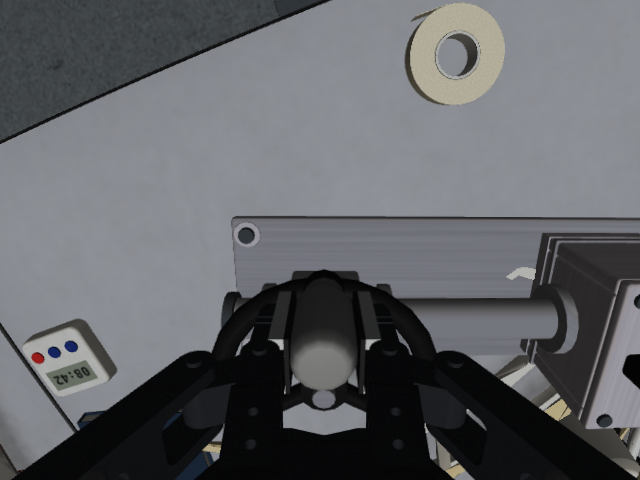

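```bash
python3 - <<'E'
from h import *
a=-200.3; ctrl.servo_line(pt(a),max_speed=.02); tot=None; prev=ang(ctrl.get_state())[0]; cum=0
end=519.7; N=70
for k,b in enumerate(np.linspace(a,end-8,N)[1:]):
    ctrl.servo_line(pt(b),max_speed=.055); st=ctrl.get_state(); x=ang(st)[0]; cum+=(x-prev+180)%360-180; prev=x
    if k%7==0: print(round(b,1),np.round(ang(st),4),round(cum,1),ft(st,b),round(st["time"],1),round(st["finger_gap"],3))
b=end-8
for i in range(3):
    ctrl.servo_line(pt(b),max_speed=.02); ctrl.wait(.15); st=ctrl.get_state(); x=ang(st)[0]; print(b,x,ft(st,b)); b=b+(159.7-(1.5 if i==0 else 0)-x)*1.0
ctrl.servo_line(pt(b),max_speed=.02); ctrl.wait(.2)
st=ctrl.get_state(); x=ang(st); cum+=(x[0]-prev+180)%360-180; print(b,x,cum,ft(st,b),st["finger_gap"],st["time"])
pic("wrist","e1");pic("side","e1s");pic("scene","e1c")
E
```

```text
-190.0 [1.709814e+02 5.540000e-02] 10.2 [-1.1  0.5  6.9] 32.6 0.274
-117.7 [-1.175186e+02  5.480000e-02] 81.7 [-3.2  1.5  6.7] 34.9 0.278
-45.5 [-46.5017   0.0545] 152.7 [-1.1  0.3  8.8] 37.2 0.278
26.7 [26.9739  0.0549] 226.2 [2.9 0.1 7.4] 39.6 0.279
98.9 [9.99022e+01 5.55000e-02] 299.1 [ 2.9 -0.1  8.6] 41.9 0.276
171.2 [1.718944e+02 5.540000e-02] 371.1 [-1.1  0.8  6.8] 44.2 0.278
243.4 [-1.16572e+02  5.48000e-02] 442.7 [-3.7  0.3  7.6] 46.6 0.277
315.6 [-45.1432   0.0545] 514.1 [-1.  -0.   8.6] 48.9 0.278
387.9 [28.3289  0.0549] 587.6 [2.4 0.9 8. ] 51.2 0.275
460.1 [1.010836e+02 5.550000e-02] 660.3 [2.1 0.3 8.4] 53.6 0.277
511.70000000000005 152.4506631203818 [-0.2  0.2  8.1]
517.4493368796183 157.7193468668012 [-0.3 -1.1  7.4]
519.429990012817 159.61270217811222 [-0.8 -0.6  6.7]
519.5172878347048 (np.float64(159.60989779275374), np.float64(0.055434801884581976)) 718.848765216992 [ 0.5 -1.2  8.1] 0.2768783192533486 57.0583
```

```bash
python3 - <<'E'
import cv2,numpy as np
a=cv2.imread("pics/e1.png");b=cv2.imread("pics/e1s.png")[170:330,250:420];c=cv2.imread("pics/e1c.png")[210:380,260:430]
k3=cv2.imread("pics/k3.png")
cv2.imwrite("pics/ee.png",np.vstack([np.hstack([cv2.resize(k3,(400,300)),cv2.resize(a,(400,300))]),np.hstack([cv2.resize(b,(400,300)),cv2.resize(c,(400,300))])]))
E
```

```text
(no output)
```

View pics/ee.png

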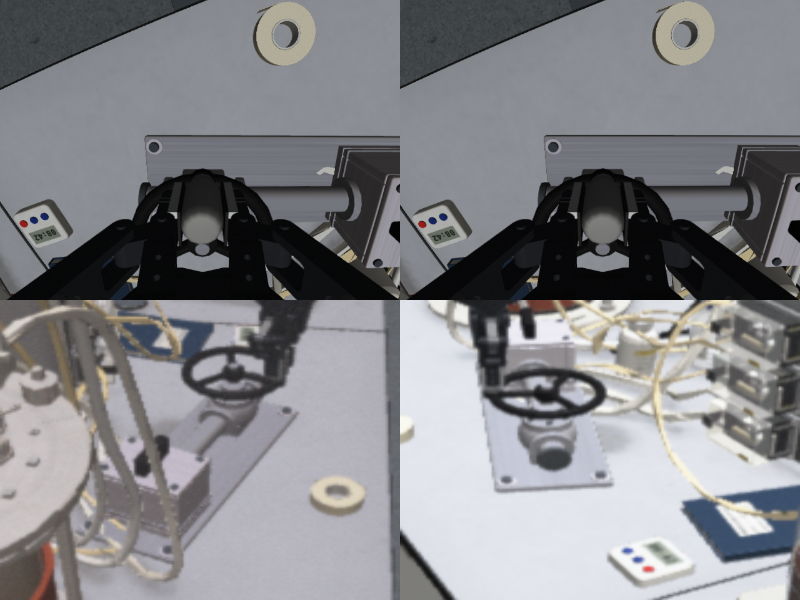

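The last pictures show the handle gripped at the same place as at the stop. The cover sits flush, and the timer, book and bottle haven't moved. I'm handing it in.

```bash
python3 - <<'E'
from h import *
ctrl.job_done()
E
```

```text
the job is handed in; nothing more can be done
```

I put the cover plate on the housing and let go. I then closed the valve to its stop, backed it off two full turns, and handed the job in at about 57 s, still gripping the handle.

- **Cover plate:** after release, a picture from the same viewpoint as the bare rim showed the plate's corners about 0.5 mm off the rim's, with no visible twist. At the end it still looked flush in the side view.
- **Closing stop:** contact came at a handle angle of about 159.6°, against the 160.1° I expected from the base plate's yaw. I pressed home with about 15 N at the handle.
- **Two turns open:** the handle stands at 159.61°, 720° counter-clockwise of where contact began, to within about 0.1°. Only small forces were left in the sideways directions, but the force reading showed a steady 5–8 N upward on the gripper during the turning. I did not look into its cause.
- **Timer, bottle and book:** I saw no change in the pictures.

One check disagreed: my automatic edge fit was off by up to 1.6 pixels on some corners. I used corners read by hand instead. In those, both housing and plate measured about 2.7% too small, an error that largely cancelled because I viewed them from matching positions.

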